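# Hang a tape roll on its holder and clamp the keeper

### The arm

A 7-joint arm with a two-finger parallel gripper is mounted at the origin on a cart in front of the work surface, level with it; the furniture and walls round the work are solid. World frame = base frame: x ahead of the robot, y to its left, z up, the work surface at z = 0. Lengths are in m, angles in rad, forces in N, time in s.
With the tool pointing down it reaches from about 0.425 to 0.925 m from the base axis. Payload 6.8 kg.
Tool frame: the origin (TCP) lies at the very end of the fingers, on their centre line; the grasp point (between the pads) lies 19 mm behind it (grip_point_offset is the distance from the TCP to the grasp point, in m); z points along the fingers, y is the line along which they close (so a half turn about z gives the same grasp; the last joint's range is limited). The gripper opens to 85 mm and grips with 20 to 120 N. Pads are 22 mm wide; open, the fingers measure 114 mm over their backs; the gripper's body (76 mm by 85 mm) begins 54 mm behind the grasp point. The pads swing forward as they close: fully open they stand 13 mm farther back than shut.
Start: joints at [1.103, 0.477, 0.022, 1.555, -0.011, 1.109, -0.083], TCP at [0.238, -0.632, 0.231] pointing down, gripper open.
Joint ranges: [-2.96, 2.96], [-0.34, 2.1], [-1.41, 1.46], [0.24, 2.44], [-1.37, 4.51], [0.17, 1.92], [-2.96, 2.96]. Speed limits (rad/s): [2.39, 2.39, 3.14, 3.14, 3.14, 3.14, 3.14].

### API

Orientations are given as a unit quaternion [w, x, y, z].
In Python, from station import * gives the robot as it stands.
- The arm moves only by the tool carry_out, never from a script. Its argument "rows" is text: rows parted by semicolons, each of 4 numbers parted by spaces: the shift along the world's x, y, z in mm, then the turn about the world's z in degrees. In form: dx dy dz yaw; .... A call has 1 to 10 rows; each row shifts and turns the commanded pose from where the row before left it; what a row does not reach is not made up. A row lasts 1/8 s, in which the tool goes at most 62.5 mm and 10.7 degrees, less where a joint would pass 70% of its speed; a pose out of reach is approached as far as the arm can. A call is refused whole if a number of a shift passes 62.5 or a number of a turn 10.7, either way. A call with a gripper value outside its range is refused whole. "claw" is the finger opening in mm, from 0 to 85.4, set as the call begins (left out, the last holds). The fingers move at their own pace and stop on an object; "force" is the grip in N (left out, the last holds). Time passes only in rows, so rows that do not move let the fingers close. It gives the time, the measured TCP pose, the force, the opening and the grip force at its end, in the units of the state.
- get_obs(): the state, without advancing time (a new reading comes with each control period).
- read_camera(name): name is "scene" or "top" or "wrist"; returns a dict with "img" (480x640x3 uint8, blue, green, red), "fov_y" (degrees; the focal length in pixels is half the picture's height over the tangent of half this angle, whatever the lens; pixels are square), "cx", "cy" (the principal point, pixels), "world_to_cam" (4x4, takes a point from world to camera coordinates). Camera axes: x right, y up, looking along -z (the intrinsics and any distortion apply to the point x, -y, -z); pixel columns grow to the right and rows downward; lengths in m; the calibration is good to about 2 mm. A picture is of the moment at which its call begins. There is no depth.
- hand_in(): hands the job in; it is judged then, once.
Trained networks look in the newest picture that a camera, given by its name, has taken for a name from the list of things; names that differ only in an ending like _2 or _b are one class to them, and where a whole thing is asked for, a point or a joint stands for the part that bears it (a point fixed in the world has none). Each returns a list of dicts, best first, with "confidence" (0 to 1); they miss things now and then, are a little off and sometimes report something else, mostly with a low value. They report only what shows in the picture. A call takes as long as a camera call. They do not tell look-alikes from the thing itself.
- recognise(camera, thing): "centre" ([column, row] in pixels, amid what is visible of it).
- outline_of(camera, thing): "pixels" (480x640 bool, what is visible of it) and "centre" ([column, row] in pixels, amid what is visible of it).
- place_of(camera, thing): "centre" ([column, row] in pixels: a listed point, or the origin of a listed thing).
The state is a dict: "t": time; "q": joint angles; "joint_vel": joint speeds; "joint_torque": joint torques, N m; "eef_pos": TCP position; "tool_rot": TCP orientation; "contact_force": force on the tool from outside, world axes, zero at the start; "torque": the same for the moment, N m; "gripper_width": opening from 0.0 (shut) to 1.0 (fully open); "grasp_force": force on a finger pad.
Only numpy, scipy, OpenCV 4.12 (cv2) and the standard library are available. Lean on these libraries where they do the work, as an engineer would, in place of code of your own. Each camera call takes 0.05 s, during which the arm holds its last target. There are 200 camera calls.

### The job

Take the roll of masking tape out of the wooden rack and hang it on the black hub of the tape holder. Then slide the keeper along its rails until the roll is held flat between it and the fixed cheek, and turn the clamp knob clockwise until it is tight. Leave the stone wheel in the rack and do not disturb the jar.

Things in the scene. Friction and masses are not known exactly. Their poses are not given: they have to be found in the camera images.
- rack: wooden rack fixed to the bench, 88 x 126 mm (its x, y), with two slots along its x, centred at y = +33 and -33 mm; each slot is 23 mm wide, its side walls' tops 32 mm above the bench. Origin: centre of the underside. The tape roll stands on edge in one slot (its centre 50 mm above the bench), the stone wheel in the other
- tape_roll: roll of brown masking tape, 82 mm across, 18 mm wide, with a plain bore of about 48 mm, 50 g; it stands on edge in the rack, its axis (body z) level and along the rack's y. The origin lies on the axis at one side face, the other face is at z = +18 mm
- roll_center (a point): centre of the tape roll (in the middle of the bore); 41 mm below the roll's top as it stands on edge
- stone_wheel: grey abrasive wheel, 74 mm across, 20 mm wide, practically without a bore, standing on edge in the other slot; to be left there. Origin on its axis at one side face
- holder: grey tape holder fixed to the bench, base 84 x 215 x 8 mm (x, y, z), origin at the centre of the underside. At its -y end a fixed cheek (62 mm wide, inner face at y = -88 mm, top 78 mm high) carries a level black hub that points to +y. Two steel rails along y, tops 18 mm high, carry the keeper
- hub_root (a point): on the hub's axis at the inner face of the fixed cheek, 78 mm above the bench; axes as the holder's. The hub is 34 mm in diameter and 40 mm long; its last 7 mm taper to 24 mm. A roll hung on it rests with its centre about 7 mm below the hub's axis; home against the cheek, its centre is 9 mm from this point along y
- hub_tip (a point): on the hub's axis at its free end, 40 mm from hub_root along the holder's +y
- keeper_face (a point): middle of the keeper's inner face (the face towards the cheek), 60 mm above the bench. The keeper is an aluminium fork: two upright prongs, at x = -37 to -20 and 20 to 37 mm, 6 mm thick, tops 88 mm high, that pass either side of the hub, on a block 74 mm wide and 81 mm long that reaches from this face away from the cheek, its top 38 mm high
- keeper (a joint): travel of the keeper along the rails towards the cheek (the holder's -y), in m: 0 fully open, 0.084 when an 18 mm roll is held flat against the cheek, stop at 0.092; it takes about 2 N to slide
- knob_grip (a point): on the clamp knob's upright axis, 68 mm above the bench, 64 mm outwards (holder's +y) of keeper_face; the knob rides on the keeper. Its grip is a black bar 14 mm wide, 46 mm long, from 52 to 78 mm above the bench; at joint value 0 the bar's length lies along the holder's y. The point turns with the knob (its y is along the bar)
- clamp_knob (a joint): angle of the clamp knob in rad, growing clockwise seen from above: near 0 loose, stop (tight) at 1.4; about 0.06 Nm
- jar: small glass jar with a pale lid, 48 mm across and 56 mm high, standing on the bench; bystander, origin at the centre of its underside
Things that resemble listed ones, but are neither listed nor needed, are in the scene too. What is shaped like the tape_roll but pink is not meant.

How it is judged:
By the outcome, as a careful person would: the job done as asked, in the order asked, and still so for the second after the job is handed in, with the robot touching nothing.
It also fails if it takes over 58 s, if anything falls off the work surface, if the arm or the gripper's body presses on something with over 40 N, if the wrist force passes 120 N, or if a joint passes its speed limit or range.

## Working session

There is one attempt and no reset: what is moved stays moved. The work goes in short steps, Python scripts to look and compute and a tool call to move; the robot and the scene stay as the last step left them, time stands still between calls to the robot, and variables do not carry over. Pictures are saved under pics/ and viewed, at most 14 in all, crops included, and the job is handed in when it is done.

Besides the shell and the picture viewer there is one more tool, called after ">>>" in YAML: its name, and indented under it one key for each argument. carry_out: Moves the arm, as the interface text tells. Its arguments: {"type":"object","properties":{"rows":{"type":"string"},"claw":{"type":"number"},"force":{"type":"number"}},"required":["rows"]}

```bash
mkdir -p pics; ls; cat > h.py <<'E'
from station import *
import numpy as np, cv2
def cam(n):
    c=read_camera(n); return c
def ray(c,px):
    f=240/np.tan(np.radians(c["fov_y"])/2)
    M=np.array(c["world_to_cam"]);R=M[:3,:3];t=M[:3,3]
    p=np.array(px,float)
    if 'dist' in c: pass
    d=R.T@np.array([(p[0]-c["cx"])/f,-(p[1]-c["cy"])/f,-1]); return -R.T@t,d/np.linalg.norm(d)
def onz(c,px,z):
    o,d=ray(c,px); return o+d*(z-o[2])/d[2]
def tri(cs,pxs):
    A=np.zeros((3,3));b=np.zeros(3);L=[]
    for c,p in zip(cs,pxs):
        o,d=ray(c,p);P=np.eye(3)-np.outer(d,d);A+=P;b+=P@o;L.append((o,P))
    x=np.linalg.solve(A,b); return x,[np.linalg.norm(P@(x-o)) for o,P in L]
def proj(c,X):
    f=240/np.tan(np.radians(c["fov_y"])/2);M=np.array(c["world_to_cam"]);p=M[:3,:3]@X+M[:3,3]
    return np.array([c["cx"]+f*p[0]/-p[2],c["cy"]-f*p[1]/-p[2]])
E
python3 - <<'E'
from h import *
np.set_printoptions(precision=3,suppress=True)
o=get_obs();print({k:np.round(v,3) for k,v in o.items()})
for n in("scene","top"):
    c=cam(n);print(n,{k:v for k,v in c.items() if k!="img"});cv2.imwrite(f"pics/{n}0.png",c["img"])
    for th in("rack","tape_roll","roll_center","stone_wheel","holder","hub_root","hub_tip","keeper_face","knob_grip","jar"):
        print(th,[(np.round(r["centre"],1).tolist(),round(r["confidence"],2)) for r in place_of(n,th)])
E
```

```text
pics
{'t': np.float64(0.0), 'q': array([ 1.103,  0.478,  0.022,  1.556, -0.011,  1.109, -0.083]), 'joint_vel': array([ 0.001, -0.003, -0.   , -0.   ,  0.002, -0.   ,  0.001]), 'joint_torque': array([ -0.   , -59.644,   1.608, -28.119,   0.012,   0.009,   0.   ]), 'eef_pos': array([ 0.237, -0.631,  0.23 ]), 'tool_rot': array([-0.001,  0.984,  0.179, -0.   ]), 'contact_force': array([-0.483,  0.518,  1.005]), 'torque': array([ 0.022, -0.057,  0.056]), 'grasp_force': np.float64(0.0), 'gripper_width': np.float64(0.998)}
scene {'fov_y': 47.49805420075385, 'cx': 321.6219491148229, 'cy': 242.36849692045107, 'world_to_cam': array([[-0.856, -0.516,  0.006,  0.532],
       [ 0.311, -0.506,  0.804, -0.256],
       [-0.412,  0.69 ,  0.594, -1.097],
       [ 0.   ,  0.   ,  0.   ,  1.   ]])}
rack [([296.1, 344.6], 0.57)]
tape_roll [([306.1, 320.8], 0.65), ([253.6, 383.3], 0.63)]
roll_center [([301.6, 313.7], 0.62), ([249.2, 384.6], 0.59)]
stone_wheel [([287.4, 343.9], 0.57)]
holder [([401.6, 227.4], 0.67)]
hub_root [([422.9, 189.3], 0.68)]
hub_tip [([417.5, 198.9], 0.56)]
keeper_face [([403.8, 209.4], 0.77), ([301.7, 314.3], 0.31), ([301.8, 320.9], 0.16)]
knob_grip [([389.4, 220.4], 0.6)]
jar [([306.1, 245.1], 0.57)]
top {'fov_y': 56.17586802665815, 'cx': 321.74282865907526, 'cy': 237.46143605449407, 'world_to_cam': array([[-0.01 , -1.   ,  0.009,  0.011],
       [ 0.997, -0.01 ,  0.075, -0.622],
       [-0.075,  0.01 ,  0.997, -1.024],
       [ 0.   ,  0.   ,  0.   ,  1.   ]])}
rack [([221.1, 276.3], 0.68)]
tape_roll [([159.4, 274.7], 0.73), ([230.7, 274.3], 0.63)]
roll_center [([155.5, 272.2], 0.86), ([228.2, 275.2], 0.81)]
stone_wheel [([200.0, 280.7], 0.86), ([466.9, 285.7], 0.63)]
holder [([434.9, 281.4], 0.96)]
hub_root [([483.6, 291.2], 0.69)]
hub_tip [([467.2, 288.4], 0.76)]
keeper_face [([441.4, 285.1], 0.72)]
knob_grip [([411.4, 277.5], 0.68)]
jar [([351.0, 201.1], 0.65)]
```

View pics/scene0.png

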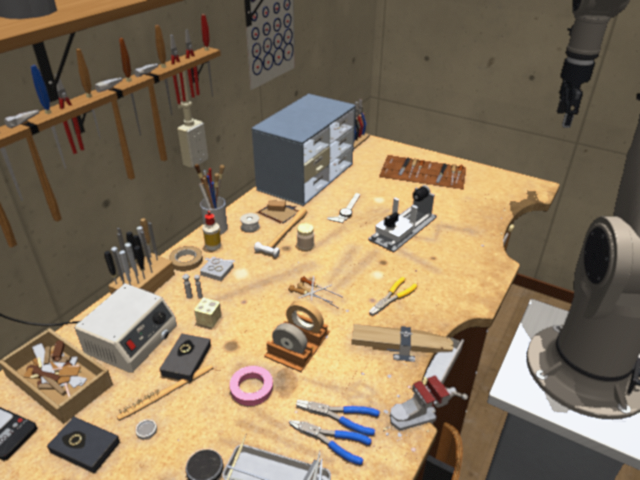

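View pics/top0.png

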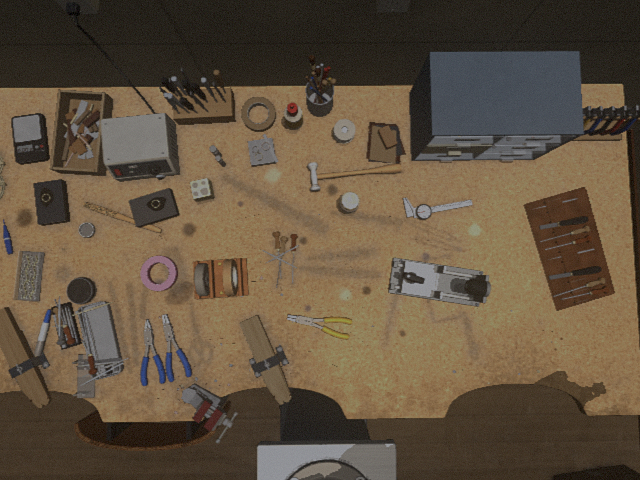

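```bash
python3 - <<'E'
from h import *
np.set_printoptions(precision=4,suppress=True)
s=cam("scene");t=cam("top")
def b(n,th,i=0):
    return place_of(n,th)[i]["centre"]
for th,ps,pt in [("roll",(301.6,313.7),(228.2,275.2)),("pink",(249.2,384.6),(155.5,272.2))]:
    print(th,tri([s,t],[ps,pt]))
for th in("rack","stone_wheel","holder","hub_root","hub_tip","keeper_face","knob_grip","jar"):
    a=b("scene",th);c=b("top",th)
    print(th,tri([s,t],[a,c]))
z=dict(hub_root=.078,hub_tip=.078,keeper_face=.06,knob_grip=.068,holder=0,rack=0,jar=0)
for th in z: print(th,onz(t,b("top",th),z[th]),onz(s,b("scene",th),z[th]))
print("rollc",onz(t,(228.2,275.2),.05),onz(s,(301.6,313.7),.05))
E
```

```text
roll (array([0.5385, 0.2153, 0.0611]), [np.float64(0.0013673478601254274), np.float64(0.001367347860125181)])
pink (array([0.5459, 0.392 , 0.0164]), [np.float64(0.0001754134279879065), np.float64(0.0001754134279879577)])
rack (array([ 0.5291,  0.2481, -0.0036]), [np.float64(5.592515655309289e-05), np.float64(5.592515655312741e-05)])
stone_wheel (array([0.5333, 0.2825, 0.0415]), [np.float64(0.007894952075548845), np.float64(0.007894952075548767)])
holder (array([ 0.5243, -0.2622, -0.0105]), [np.float64(0.006651313333416584), np.float64(0.006651313333416362)])Traceback (most recent call last):
  File "<stdin>", line 9, in <module>
  File "<stdin>", line 5, in b
IndexError: list index out of range
```

The scene view shows the brown roll at about (306,320) in the far rack slot with the grey wheel nearer at (287,340). The pink decoy lies at (250,385), the holder is at (403,220) and the jar at (306,237). The top view shows the rack at (221,278), the brown roll at (234,277), the holder at (438,282) and the jar at (348,202).

```bash
cat >> h.py <<'E'
def med(n,th,k=3,near=None,r=40):
    c=cam(n);P=[]
    for i in range(k):
        if i: c=cam(n)
        L=[x["centre"] for x in place_of(n,th) if x["confidence"]>.4 and (near is None or np.hypot(*(np.array(x["centre"])-near))<r)]
        if L:P.append(L[0])
    return c,(np.median(P,axis=0) if P else None)
E
python3 - <<'E'
from h import *
np.set_printoptions(precision=4,suppress=True)
z=dict(hub_root=.078,hub_tip=.078,keeper_face=.06,knob_grip=.068,holder=0,rack=0,jar=0,roll_center=.05)
for th in z:
    for n in("top","scene"):
        near={"roll_center":dict(top=(230,275),scene=(303,314))}.get(th,{}).get(n)
        c,p=med(n,th,2,near,20)
        print(th,n,p,None if p is None else onz(c,p,z[th]))
print(get_obs()["t"])
E
```

```text
hub_root top [482.6 289.2] [ 0.501 -0.346  0.078]
hub_root scene [420.45 188.85] [ 0.5171 -0.3565  0.078 ]
hub_tip top [464.8  287.05] [ 0.5062 -0.3069  0.078 ]
hub_tip scene [417.85 196.25] [ 0.5078 -0.3165  0.078 ]
keeper_face top [439.8  284.95] [ 0.5107 -0.257   0.06  ]
keeper_face scene [406.15 212.25] [ 0.5123 -0.2533  0.06  ]
knob_grip top [413.  274.7] [ 0.5342 -0.1959  0.068 ]
knob_grip scene [391.65 220.85] [ 0.5232 -0.1851  0.068 ]
holder top [432.5 280.6] [ 0.5192 -0.2562  0.    ]
holder scene [403.2  226.45] [ 0.5225 -0.2709  0.    ]
rack top [220.6  274.65] [0.5384 0.2446 0.    ]
rack scene [296.3  342.15] [0.538  0.2411 0.    ]
jar top [349.25 203.8 ] [ 0.7043 -0.0617  0.    ]
jar scene [306.7  245.05] [ 0.7028 -0.06   -0.    ]
roll_center top [228.85 276.2 ] [0.535  0.2153 0.05  ]
roll_center scene [303.05 315.15] [0.5412 0.2084 0.05  ]
4.75
```

>>> carry_out:
  rows: "35 48 15 -7;35 48 15 -7;35 48 15 -7;35 48 15 -7;35 48 15 0;35 48 15 0;35 48 0 0;35 48 0 0;0 0 0 0;0 0 0 0"

```text
t: 6.0
eef_pos: [0.5174, -0.2481, 0.3213]
tool_rot: [0.0, 0.998, -0.064, -0.0]
contact_force: [0.2, -0.7, -0.1]
gripper_width: 1.002
grasp_force: 0.0
```

```bash
python3 - <<'E'
from h import *
np.set_printoptions(precision=4,suppress=True)
o=get_obs();print(o["t"],o["eef_pos"],o["tool_rot"],o["q"])
c=cam("wrist");cv2.imwrite("pics/w1.png",c["img"])
print({k:v for k,v in c.items() if k!="img"})
for th,z in dict(hub_root=.078,hub_tip=.078,keeper_face=.06,knob_grip=.068,holder=0).items():
    for r in place_of("wrist",th)[:2]: print(th,np.round(r["centre"],1),round(r["confidence"],2),onz(c,r["centre"],z))
print(get_obs()["t"])
E
```

```text
6.0 [ 0.5174 -0.2481  0.3213] [ 0.0003  0.9979 -0.0643 -0.0002] [ 0.4177  0.2421 -0.0969  1.6846  0.0254  1.2164 -1.3847]
{'fov_y': 61.658474795507786, 'cx': 322.9658085045484, 'cy': 237.18194955747788, 'world_to_cam': array([[-0.1289, -0.9917,  0.0001, -0.1781],
       [ 0.945 , -0.1228, -0.3031, -0.4525],
       [ 0.3006, -0.039 ,  0.953 , -0.6298],
       [ 0.    ,  0.    ,  0.    ,  1.    ]])}
hub_root [427.5 192.5] 0.83 [ 0.5046 -0.3474  0.078 ]
hub_tip [383.9 190.6] 0.94 [ 0.5119 -0.3056  0.078 ]
keeper_face [333.9 185.7] 0.67 [ 0.5196 -0.2582  0.06  ]
knob_grip [266.4 187.2] 0.94 [ 0.5282 -0.1916  0.068 ]
holder [336.4 179.6] 0.91 [ 0.5152 -0.2622  0.    ]
6.3
```

View pics/w1.png

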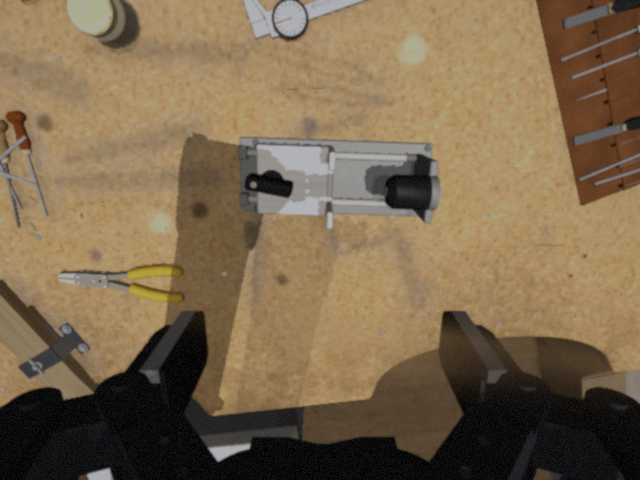

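The wrist view shows the hub at about (412,192) on the right, with the cheek edge at 435. The keeper prongs are at column 330 and the knob bar runs from (250,181) to (293,190), turned about 10° from the rails. Next I'll fit the lines more precisely.

```bash
python3 - <<'E'
from h import *
np.set_printoptions(precision=4,suppress=True)
c=cam("wrist");im=c["img"];g=cv2.cvtColor(im,cv2.COLOR_BGR2GRAY)
def ang(p,q,z):
    a,b=onz(c,p,z),onz(c,q,z);d=(a-b)[:2];return np.degrees(np.arctan2(d[1],d[0]))-90
# knob & hub blobs
for nm,(x0,x1,y0,y1),z in(("knob",(244,300,165,205),.078),("hub",(375,445,165,220),.078)):
    m=(g[y0:y1,x0:x1]<45).astype(np.uint8)
    n,l,s,ct=cv2.connectedComponentsWithStats(m);k=1+s[1:,4].argmax()
    ys,xs=np.where(l==k);r=cv2.minAreaRect(np.c_[xs+x0,ys+y0].astype(np.float32));print(nm,r)
    B=cv2.boxPoints(r)
    for i in range(2): print("  edge",ang(B[i],B[i+1],z))
    print("  centre",onz(c,r[0],z))
L=cv2.createLineSegmentDetector().detect(g[125:230,230:445])[0][:,0]
for a in L:
    p=a[:2]+[230,125];q=a[2:]+[230,125]
    if np.hypot(*(p-q))>35: print(np.round(p),np.round(q),ang(p,q,.01))
E
```

```text
knob ((267.67840576171875, 181.56524658203125), (46.52051544189453, 22.291786193847656), 9.7824068069458)
  edge 69.46985706059041
  edge -17.341769492638747
  centre [ 0.535  -0.1961  0.078 ]
hub ((406.5, 190.5), (51.0, 45.0), 90.0)
  edge -7.523930586621219
  edge -92.9612969255439
  centre [ 0.5088 -0.328   0.078 ]
[384. 155.] [328. 152.] -190.37538739046693
[324. 147.] [258. 144.] -189.5064309496874
[382. 201.] [331. 199.] -189.67766916589767
[374. 176.] [409. 173.] -2.965232953311883
[279. 213.] [316. 214.] -9.124907497688909
[336. 157.] [403. 159.] -9.300664997159743
[241. 135.] [303. 137.] -8.603535628923211
[333. 203.] [383. 205.] -9.583907109198208
[422. 144.] [259. 138.] -189.45392132646242
[311. 138.] [421. 141.] -9.209631667414811
```

>>> carry_out:
  rows: "0 51 0 7;0 51 0 0;0 51 0 0;0 51 0 0;0 51 0 0;0 51 0 0;0 51 0 0;0 51 0 0;0 51 0 0;0 0 0 0"
  claw: 40

```text
t: 7.6
eef_pos: [0.5165, 0.2159, 0.3214]
tool_rot: [-0.001, 1.0, 0.0, -0.0]
contact_force: [-1.4, 0.1, 0.2]
gripper_width: 0.467
grasp_force: 0.0
```

```bash
python3 - <<'E'
from h import *
np.set_printoptions(precision=4,suppress=True)
o=get_obs();print(o["t"],o["eef_pos"],o["tool_rot"],o["q"],o["gripper_width"])
c=cam("wrist");cv2.imwrite("pics/w2.png",c["img"]);g=cv2.cvtColor(c["img"],cv2.COLOR_BGR2GRAY)
for th,z in dict(roll_center=.05,tape_roll=.05,stone_wheel=.05,rack=0).items():
    for r in place_of("wrist",th)[:2]: print(th,np.round(r["centre"],1),round(r["confidence"],2),onz(c,r["centre"],z))
r=outline_of("wrist","rack");p=np.array(r[0]["centre"]);print(p)
def ang(p,q,z):
    a,b=onz(c,p,z),onz(c,q,z);d=(a-b)[:2];return np.degrees(np.arctan2(d[1],d[0]))
x0,y0=(p-95).astype(int)
L=cv2.createLineSegmentDetector().detect(g[max(y0,0):y0+190,x0:x0+190])[0][:,0]
for a in L:
    P=a[:2]+[x0,max(y0,0)];Q=a[2:]+[x0,max(y0,0)]
    if np.hypot(*(P-Q))>35: print(np.round(P),np.round(Q),ang(P,Q,.03))
print(get_obs()["t"])
E
```

```text
7.6 [0.5165 0.2159 0.3214] [-0.0012  1.      0.0002 -0.0002] [-0.154   0.2437 -0.4239  1.6983  0.1034  1.2213 -2.1726] 0.46686104577307896
tape_roll [167.  153.9] 0.94 [0.5506 0.3761 0.05  ]
tape_roll [319.3 167.9] 0.64 [0.5366 0.2219 0.05  ]
stone_wheel [254.9 172.1] 0.86 [0.5323 0.288  0.05  ]
rack [301.8 164.4] 0.8 [0.5336 0.2425 0.    ]
[304.4 162.2]
[315. 131.] [319. 199.] 2.7911612993828183
[341. 251.] [374. 238.] 112.97495463060628
[339. 201.] [335. 138.] -175.90816728382993
[290. 124.] [327. 124.] 89.35494044999297
[297. 206.] [330. 256.] 32.3250930134333
[233. 238.] [209. 211.] -142.40131129753402
[306. 161.] [305. 125.] -178.33836641536203
[339. 126.] [342. 203.] 3.2839240879535216
[353. 123.] [355. 171.] 3.3540599095237202
[269. 176.] [270. 140.] 175.74187987636472
[278. 168.] [281. 203.] 1.904463423523572
[287. 205.] [283. 156.] -176.64147005920898
[250. 150.] [253. 189.] 0.8944329611058319
7.9
```

View pics/w2.png

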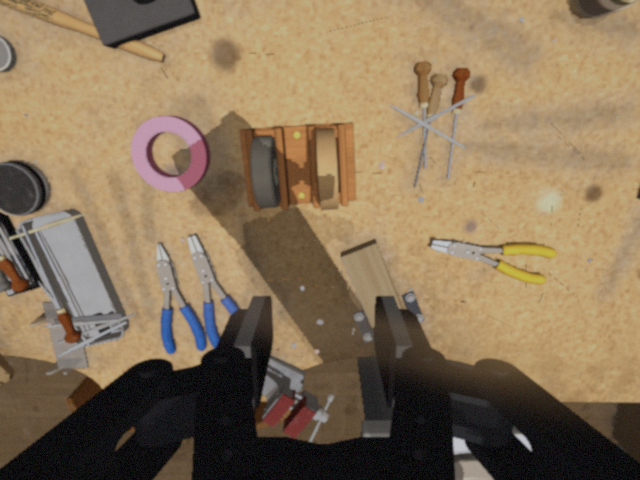

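The wrist view over the rack shows the brown roll at columns 316-339, rows 127-209, and the grey wheel at columns 250-280. Pink decoy is at (170,153). The rack is yawed about +3°.

```bash
python3 - <<'E'
from h import *
from scipy.optimize import least_squares
np.set_printoptions(precision=4,suppress=True)
c=cam("wrist")
for r in outline_of("wrist","tape_roll"):
    ys,xs=np.where(r["pixels"]);print(r["confidence"],xs.min(),xs.max(),ys.min(),ys.max(),len(xs))
    if abs(xs.mean()-327)<15: bb=np.array([xs.min(),xs.max()+1,ys.min(),ys.max()+1]);
bb0=np.array([315,340,127,209.])
a=np.radians(3.2);ax=np.array([-np.sin(a),np.cos(a),0]);ex=np.array([np.cos(a),np.sin(a),0])
T=np.linspace(0,2*np.pi,90)
def box(v):
    C=np.array([v[0],v[1],.05])
    P=np.array([proj(c,C+s*.009*ax+.041*(np.cos(t)*ex+np.sin(t)*np.array([0,0,1]))) for t in T for s in(-1,1)])
    return np.array([P[:,0].min(),P[:,0].max(),P[:,1].min(),P[:,1].max()])
for B in(bb,bb0):
    s=least_squares(lambda v:box(v)-B,[.535,.21],diff_step=1e-4);print(B,s.x,s.fun)
print(onz(c,(327.2,168),.088))
E
```

```text
0.91 306 330 130 211 1664
[306 331 130 212] [0.5346 0.2147] [ 0.7192 -0.7742 -0.2285  0.2365]
[315. 340. 127. 209.] [0.5375 0.2058] [ 0.9204 -0.9395 -0.3616  0.3792]
[0.5435 0.2066 0.088 ]
```

>>> carry_out:
  rows: "7 -3 -50 3;7 -3 -50 0;7 -2 -50 0;0 0 -50 0;0 0 -20 0;0 0 0 0;0 0 0 0"

```text
t: 8.88
eef_pos: [0.5396, 0.2033, 0.1025]
tool_rot: [-0.0, 1.0, 0.023, 0.001]
contact_force: [0.1, -0.0, 0.2]
gripper_width: 0.469
grasp_force: 0.0
```

```bash
python3 - <<'E'
from h import *
np.set_printoptions(precision=4,suppress=True)
o=get_obs();print(o["t"],o["eef_pos"],o["tool_rot"])
c=cam("wrist");cv2.imwrite("pics/w3.png",c["img"])
for y in(.2075,):
  for z in(.091,):
    a=np.radians(3.2);ax=np.array([-np.sin(a),np.cos(a),0])
    print([proj(c,np.array([.5375,y,z])+s*.009*ax) for s in(-1,1)])
E
```

```text
8.875 [0.5396 0.2033 0.1025] [-0.0003  0.9997  0.0225  0.0009]
[array([337.7051, 305.5611]), array([295.1497, 305.9722])]
```

View pics/w3.png

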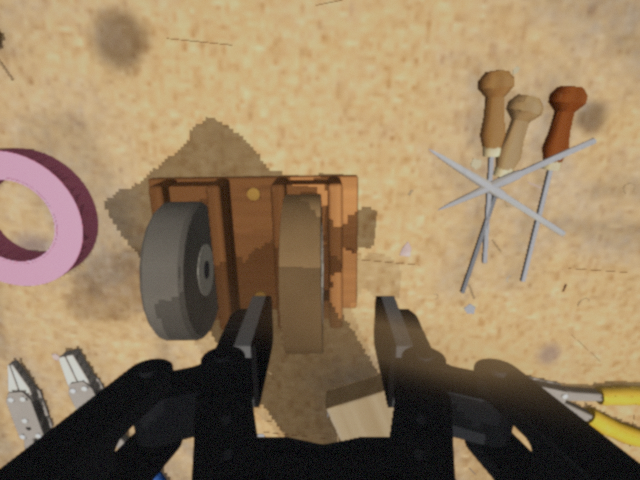

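The roll's tread spans columns 279-324 and the finger gap is centred at about 323, so the roll is about 10 mm further toward +y. I'll shift, descend and close.

>>> carry_out:
  rows: "-4 10 0 0;0 0 0 0;0 0 -19 0;0 0 -19 0;0 0 0 0;0 0 0 0"

```text
t: 9.68
eef_pos: [0.5345, 0.2132, 0.0629]
tool_rot: [0.0, 1.0, 0.023, -0.0]
contact_force: [0.1, -0.1, 0.3]
gripper_width: 0.468
grasp_force: 0.0
```

>>> carry_out:
  rows: "0 0 0 0;0 0 0 0;0 0 0 0;0 0 0 0;0 0 0 0;0 0 0 0"
  claw: 0
  force: 40

```text
t: 10.42
eef_pos: [0.5351, 0.2134, 0.0637]
tool_rot: [-0.0, 1.0, 0.023, 0.0]
contact_force: [0.1, -0.3, 3.7]
gripper_width: 0.203
grasp_force: 43.0
```

```bash
python3 - <<'E'
from h import *
np.set_printoptions(precision=4,suppress=True)
o=get_obs();print(o)
c=cam("wrist");cv2.imwrite("pics/w4.png",c["img"])
E
```

```text
{'t': 10.425, 'q': array([-0.2143,  0.5518, -0.3547,  1.9071,  0.277 ,  0.7293, -2.2538]), 'joint_vel': array([-0.0018,  0.0026, -0.0003, -0.0004,  0.0006, -0.0004, -0.0002]), 'joint_torque': array([ -0.0215, -52.7656,  -3.8033, -18.722 ,  -0.0461,   0.1093,
        -0.015 ]), 'eef_pos': array([0.5351, 0.2134, 0.0637]), 'tool_rot': array([-0.0002,  0.9997,  0.0228,  0.0004]), 'contact_force': array([ 0.1369, -0.3213,  3.654 ]), 'torque': array([-0.008 , -0.0973,  0.0203]), 'grasp_force': 42.957403560769194, 'gripper_width': 0.20277688885172485}
```

View pics/w4.png

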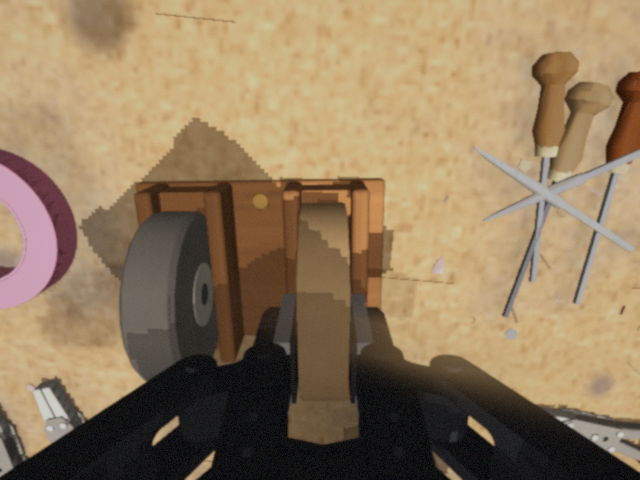

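The roll is gripped between the pads (17 mm opening) and the wheel is untouched. I'll lift and go back to the viewing pose over the holder.

>>> carry_out:
  rows: "0 0 20 0;0 0 40 0;0 0 50 0;0 0 50 0;0 -30 40 0;0 -51 40 0;0 -51 17 0;0 -51 0 -3;0 -51 0 -3;0 -51 0 -3"

```text
t: 11.72
eef_pos: [0.5338, -0.0714, 0.3198]
tool_rot: [-0.0, 0.998, -0.056, 0.0]
contact_force: [2.1, 0.4, -0.9]
gripper_width: 0.198
grasp_force: 42.3
```

>>> carry_out:
  rows: "-6 -51 0 -3;-6 -51 0 0;-6 -50 0 0;0 -25 0 0;0 0 0 0;0 0 0 0;0 0 0 0;0 0 0 0"

```text
t: 12.72
eef_pos: [0.5169, -0.2459, 0.319]
tool_rot: [-0.0, 0.997, -0.081, 0.0]
contact_force: [0.2, -0.4, -0.0]
gripper_width: 0.204
grasp_force: 42.3
```

```bash
python3 - <<'E'
from h import *
np.set_printoptions(precision=4,suppress=True)
o=get_obs();print(o["t"],o["eef_pos"],o["tool_rot"],o["gripper_width"],o["grasp_force"])
a=np.radians(-9.3);Y=np.array([-np.sin(a),np.cos(a),0]);X=np.array([np.cos(a),np.sin(a),0])
print("tcp uv",X@o["eef_pos"],Y@o["eef_pos"])
for k in range(2):
  c=cam("wrist")
  for th,z in dict(hub_root=.078,hub_tip=.078,keeper_face=.06,knob_grip=.068,holder=0).items():
    for r in place_of("wrist",th)[:1]:
        p=onz(c,r["centre"],z);print(th,np.round(r["centre"],1),round(r["confidence"],2),p,"uv",X@p,Y@p)
cv2.imwrite("pics/w5.png",c["img"])
o=get_obs();print(o["t"],o["eef_pos"])
E
```

```text
12.725 [ 0.5169 -0.2459  0.319 ] [-0.0001  0.9967 -0.081   0.    ] 0.20395322081289033 42.34067998679791
tcp uv 0.549822348558148 -0.15911417956836327
hub_root [429.5 188.5] 0.79 [ 0.505  -0.3462  0.078 ] uv 0.5542721862515517 -0.2600634886417721
hub_tip [384.  189.3] 0.59 [ 0.5113 -0.3029  0.078 ] uv 0.5534999212484047 -0.21634558117445263
keeper_face [331.7 185.8] 0.89 [ 0.5195 -0.2537  0.06  ] uv 0.5536187549586181 -0.16637260561134554
knob_grip [269.9 184.1] 0.57 [ 0.5324 -0.194   0.068 ] uv 0.556772973167388 -0.10539303228755338
holder [336.8 179.6] 0.7 [ 0.5146 -0.26    0.    ] uv 0.5498601768307668 -0.17346043113647347
hub_root [428.  186.3] 0.69 [ 0.507  -0.3459  0.078 ] uv 0.5562206049633341 -0.25946962323966793
hub_tip [382.3 188.6] 0.69 [ 0.5119 -0.3024  0.078 ] uv 0.554065732496778 -0.21570784072690063
knob_grip [266.9 187.5] 0.73 [ 0.5295 -0.1915  0.068 ] uv 0.5534592251473918 -0.10337607981476389
holder [336.7 175.8] 0.84 [ 0.5187 -0.2616  0.    ] uv 0.5541703356008024 -0.17436541016814125
13.325 [ 0.5167 -0.247   0.3189]
```

View pics/w5.png

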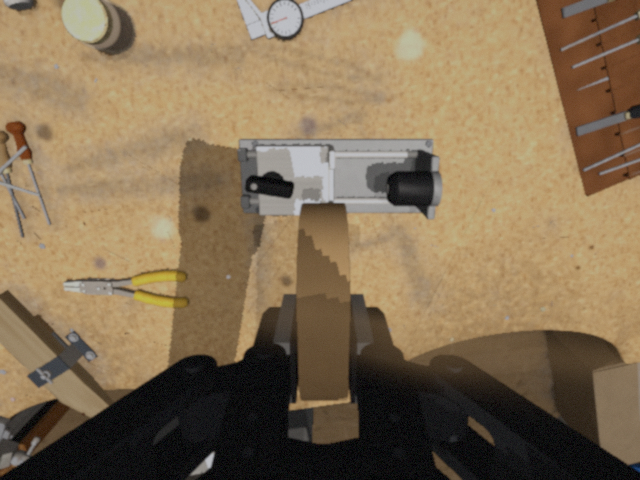

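The wrist view shows the roll held upright (columns 297-350, front rim at row 204), the hub at (413,188) and the knob at (270,186). I'll check the roll's offset against the fingers.

```bash
python3 - <<'E'
from h import *
np.set_printoptions(precision=4,suppress=True)
c=cam("wrist");o=get_obs();t=o["eef_pos"]
a=np.radians(-9.3);Y=np.array([-np.sin(a),np.cos(a),0]);X=np.array([np.cos(a),np.sin(a),0]);Z=np.array([0,0,1.])
T=np.linspace(0,2*np.pi,180)
for d in(-.006,-.003,0,.003,.006):
  for dz in (-.0137,):
    P=np.array([proj(c,t+d*X+dz*Z+s*.009*Y+.041*(np.cos(q)*X+np.sin(q)*Z)) for q in T for s in(-1,1)])
    print(d,dz,P[:,0].min(),P[:,0].max(),P[:,1].min(),P[:,1].max())
# edge profile: roll front rim row in cols 310-340
g=c["img"][:,:,0].astype(int); print([int(np.median(g[r,305:342])) for r in range(194,216)])
for th,z in dict(hub_root=.078,hub_tip=.078).items():
    P=proj(c,.554*X+(-.2595+(.04 if th=="hub_tip" else 0))*Y+z*Z);print(th,P)
E
```

```text
-0.006 -0.0137 299.6583461597845 354.3773919730953 216.05558978380554 415.45779769016565
-0.003 -0.0137 299.47845261878024 354.57576154500657 209.17297900175723 409.1250003259638
0 -0.0137 299.29605480069375 354.7768929761022 202.19122150159458 402.733544919529
0.003 -0.0137 299.1111000463686 354.98084434993007 195.09867482413583 396.3065232111771
0.006 -0.0137 298.9235342098263 355.187675390245 187.90249445816718 389.8039634043928
[153, 151, 138, 129, 144, 166, 172, 171, 162, 97, 38, 35, 37, 39, 41, 44, 47, 47, 51, 52, 54, 55]
hub_root [427.7087 188.5688]
hub_tip [386.0953 188.6493]
```

>>> carry_out:
  rows: "-1 -20 0 0;-1 -20 -20 0;0 0 -50 0;0 0 -50 0;0 0 -40 0;0 0 0 0;0 0 0 0;0 0 0 0"

```text
t: 14.38
eef_pos: [0.5158, -0.2879, 0.1608]
tool_rot: [0.001, 0.997, -0.082, 0.002]
contact_force: [0.7, 0.8, -0.8]
gripper_width: 0.206
grasp_force: 42.3
```

```bash
cat >> h.py <<'E'
a=np.radians(-9.3);Y=np.array([-np.sin(a),np.cos(a),0]);X=np.array([np.cos(a),np.sin(a),0]);Z=np.array([0,0,1.])
E
python3 - <<'E'
from h import *
np.set_printoptions(precision=4,suppress=True)
o=get_obs();t=o["eef_pos"];print(o["t"],t,X@t,Y@t,o["tool_rot"])
c=cam("wrist");cv2.imwrite("pics/w6.png",c["img"])
for th,z in dict(hub_root=.078,hub_tip=.078,knob_grip=.068).items():
    for r in place_of("wrist",th)[:1]:
        p=onz(c,r["centre"],z);print(th,np.round(r["centre"],1),round(r["confidence"],2),"uv",X@p,Y@p)
    v=dict(hub_root=-.2595,hub_tip=-.2195,knob_grip=-.104)[th];print(proj(c,.554*X+v*Y+z*Z))
E
```

```text
14.375 [ 0.5158 -0.2879  0.1608] 0.5555642190735114 -0.20076921385754193 [ 0.0007  0.9966 -0.082   0.0016]
hub_root [424.8 248.1] 0.66 uv 0.5545041317164037 -0.2596814576234006
[424.4307 248.9069]
hub_tip [357.2 247.5] 0.87 uv 0.554984535546303 -0.21970459562745104
[356.8158 249.0758]
knob_grip [425.2 249.4] 0.25 uv 0.5502058594079561 -0.26266590746650015
[167.8132 244.2181]
```

View pics/w6.png

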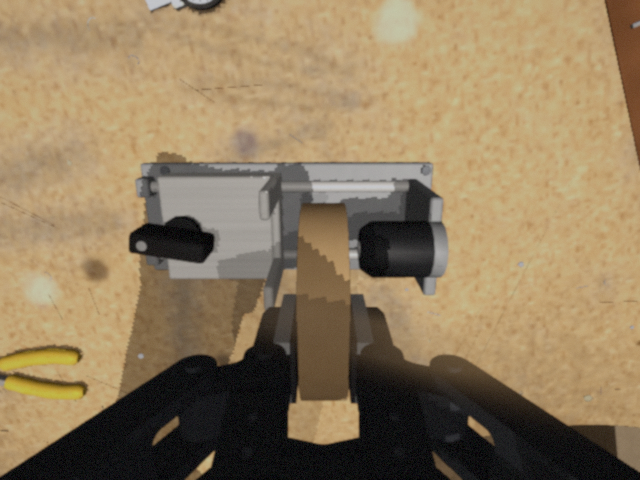

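The view confirms the hub (columns 358-446, row 248) lines up with the roll's column gap, and the predicted points match to within 2 px. I'll lower into the gap, then slide onto the hub.

>>> carry_out:
  rows: "-1 0 -30 0;0 0 -25 0;0 0 -14 0;0 0 0 0;0 0 0 0;0 0 0 0"

```text
t: 15.32
eef_pos: [0.5144, -0.2873, 0.0909]
tool_rot: [0.0, 0.997, -0.082, 0.001]
contact_force: [-0.1, 0.1, -1.0]
gripper_width: 0.203
grasp_force: 42.3
```

```bash
python3 - <<'E'
from h import *
np.set_printoptions(precision=4,suppress=True)
o=get_obs();t=o["eef_pos"];print(o["t"],t,X@t,Y@t,o["tool_rot"],o["contact_force"])
E
```

```text
15.325 [ 0.5144 -0.2873  0.0909] 0.5540206216303509 -0.20039827267518215 [ 0.0003  0.9966 -0.0819  0.0009] [-0.0754  0.0754 -0.9583]
```

>>> carry_out:
  rows: "-1.3 -8 0 0;-1.3 -8 0 0;-1.3 -8 0 0;-1.3 -8 0 0;-1.3 -8 0 0;-1.3 -7 0 0;0 0 0 0;0 0 0 0;0 0 0 0"

```text
t: 16.45
eef_pos: [0.5124, -0.298, 0.0904]
tool_rot: [-0.021, 0.997, -0.07, -0.004]
contact_force: [-4.1, 80.1, 39.7]
gripper_width: 0.196
grasp_force: 126.2
```

```bash
python3 - <<'E'
from h import *
np.set_printoptions(precision=4,suppress=True)
o=get_obs();t=o["eef_pos"];print(o["t"],t,X@t,Y@t,o["tool_rot"],o["contact_force"],o["torque"],o["gripper_width"])
c=cam("wrist");cv2.imwrite("pics/w7.png",c["img"])
E
```

```text
16.45 [ 0.5124 -0.298   0.0904] 0.5538773924752227 -0.21130410860973486 [-0.0209  0.9973 -0.0701 -0.0041] [-4.09   80.0993 39.6538] [17.9446  0.8119 -0.2607] 0.19576031167429891
```

View pics/w7.png

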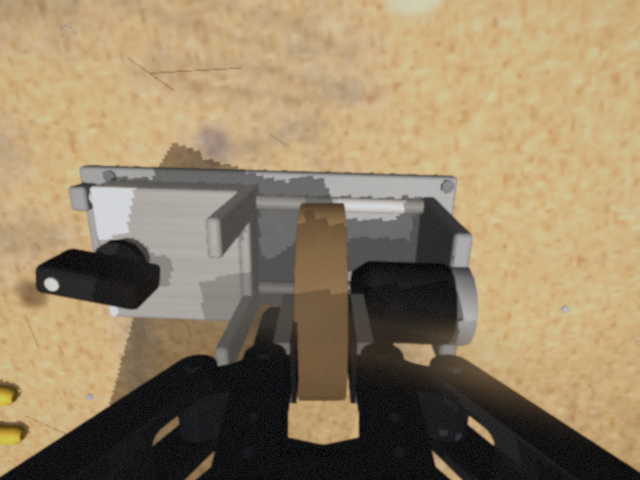

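The fingertips, which reach 10 mm into the bore, have met the hub's end. The roll has not shifted in the grip. I'll back off and raise, so that both the tips and the bore clear the hub.

>>> carry_out:
  rows: "6 40 0 0;2 7 0 0;0 0 3 0;0 0 3 0;0 0 0 0;0 0 0 0;0 0 0 0"

```text
t: 17.38
eef_pos: [0.5137, -0.2873, 0.0958]
tool_rot: [0.0, 0.997, -0.082, -0.0]
contact_force: [0.4, -0.4, -0.2]
gripper_width: 0.198
grasp_force: 43.5
```

```bash
python3 - <<'E'
from h import *
np.set_printoptions(precision=4,suppress=True)
o=get_obs();t=o["eef_pos"];print(o["t"],t,X@t,Y@t,o["tool_rot"],o["contact_force"],o["torque"],o["gripper_width"],o["grasp_force"])
c=cam("wrist");g=c["img"][:,:,0].astype(int); print([int(np.median(g[r,305:342])) for r in range(194,216)])
print([int(np.median(g[240:260,k])) for k in range(288,362)])
for d in(0,):
  for dz in (-.0137,):
    T=np.linspace(0,2*np.pi,180)
    P=np.array([proj(c,t+d*X+dz*Z+s*.009*Y+.041*(np.cos(q)*X+np.sin(q)*Z)) for q in T for s in(-1,1)])
    print(d,dz,P[:,0].min(),P[:,0].max(),P[:,1].min(),P[:,1].max())
E
```

```text
17.375 [ 0.5137 -0.2873  0.0958] 0.5533509102552399 -0.20047537365791054 [ 0.      0.9966 -0.082  -0.0001] [ 0.4385 -0.3925 -0.2023] [0.0542 0.0222 0.0503] 0.1983643138280312 43.48915713464294
[106, 102, 101, 110, 113, 107, 110, 113, 101, 71, 47, 42, 44, 48, 52, 53, 57, 59, 61, 62, 65, 67]
[83, 84, 82, 82, 82, 82, 83, 81, 76, 70, 69, 68, 69, 68, 68, 69, 68, 68, 70, 68, 68, 68, 68, 68, 69, 70, 73, 73, 78, 84, 85, 82, 83, 82, 93, 99, 101, 101, 103, 101, 101, 102, 103, 102, 104, 104, 103, 103, 105, 104, 104, 105, 106, 104, 104, 103, 105, 104, 104, 102, 98, 98, 101, 101, 93, 85, 84, 81, 82, 83, 83, 83, 83, 82]
0 -0.0137 299.1910757760901 354.6783790891301 202.17534523727477 402.74298468074824
```

>>> carry_out:
  rows: "0.6 0 1.2 0;-1.3 -8 0 0;-1.3 -8 0 0;-0.6 -4 0 0;0 0 0 0;0 0 0 0"

```text
t: 18.18
eef_pos: [0.5113, -0.3067, 0.097]
tool_rot: [-0.0, 0.997, -0.082, -0.0]
contact_force: [0.1, 0.2, -0.7]
gripper_width: 0.196
grasp_force: 43.5
```

>>> carry_out:
  rows: "-1.3 -8 0 0;-1.3 -8 0 0;-1.3 -8 0 0;-0.6 -4 0 0;0 0 0 0;0 0 0 0;0 0 0 0"

```text
t: 19.05
eef_pos: [0.5069, -0.3346, 0.0971]
tool_rot: [-0.0, 0.997, -0.082, 0.0]
contact_force: [0.2, -0.1, -0.4]
gripper_width: 0.198
grasp_force: 43.5
```

```bash
python3 - <<'E'
from h import *
np.set_printoptions(precision=4,suppress=True)
o=get_obs();t=o["eef_pos"];print(o["t"],t,X@t,Y@t,o["tool_rot"],o["contact_force"],o["torque"])
E
```

```text
19.05 [ 0.5069 -0.3346  0.0971] 0.5543234615759842 -0.24824730524642877 [-0.0001  0.9967 -0.0815  0.    ] [ 0.163  -0.1017 -0.4471] [-0.0102 -0.0077 -0.0329]
```

>>> carry_out:
  rows: "0 0 0 0;0 0 0 0;0 0 0 0;0 0 0 0"
  claw: 34
  force: 30

```text
t: 19.55
eef_pos: [0.5068, -0.335, 0.0971]
tool_rot: [0.0, 0.997, -0.082, 0.0]
contact_force: [-0.1, -0.4, 0.1]
gripper_width: 0.4
grasp_force: 0.0
```

>>> carry_out:
  rows: "0 0 20 0;0 0 40 0;4 25 50 10;8 45 40 10;8 45 0 10;4 24 0 10;0 0 0 10;0 0 0 10;0 0 0 10;0 0 0 10"

```text
t: 20.8
eef_pos: [0.5307, -0.196, 0.2471]
tool_rot: [0.0, 0.814, 0.58, -0.0]
contact_force: [-0.1, -0.6, 0.3]
gripper_width: 0.401
grasp_force: 0.0
```

```bash
python3 - <<'E'
from h import *
np.set_printoptions(precision=4,suppress=True)
o=get_obs();t=o["eef_pos"];print(o["t"],t,X@t,Y@t,o["tool_rot"],o["q"])
s=cam("scene");cv2.imwrite("pics/s8.png",cv2.resize(s["img"][150:270,340:500],(800,600),interpolation=cv2.INTER_CUBIC))
E
```

```text
20.8 [ 0.5307 -0.196   0.2471] 0.5553756738440092 -0.10763671895364584 [ 0.      0.8144  0.5803 -0.    ] [ 0.5797  0.314  -0.415   1.781   0.1421  1.076  -0.2174]
```

View pics/s8.png

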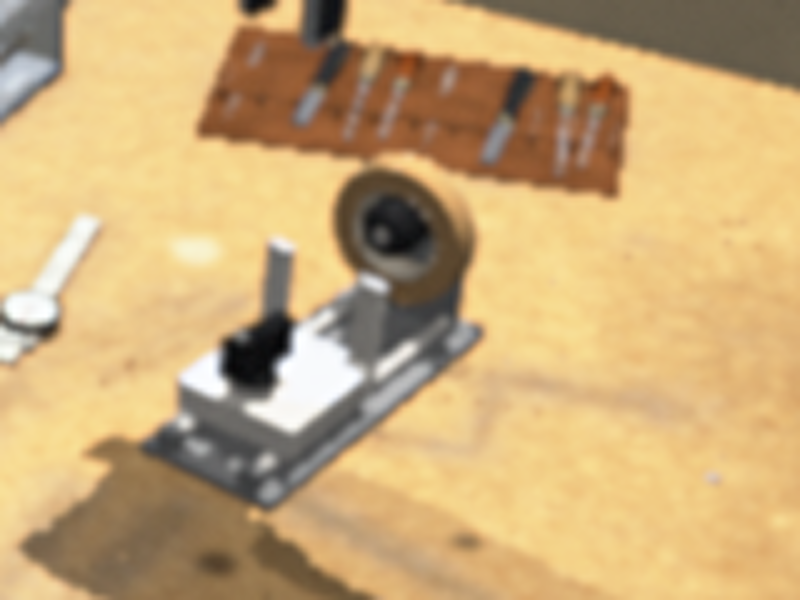

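The roll hangs on the hub at (400,225) in the crop, and the keeper is still open. Next is the knob bar's exact pose.

```bash
python3 - <<'E'
from h import *
np.set_printoptions(precision=4,suppress=True)
o=get_obs();t=o["eef_pos"];print(t,X@t,Y@t)
c=cam("wrist");cv2.imwrite("pics/w9.png",c["img"])
for th,z in dict(knob_grip=.068).items():
    for r in place_of("wrist",th)[:2]:
        p=onz(c,r["centre"],z);print(th,np.round(r["centre"],1),round(r["confidence"],2),p,"uv",X@p,Y@p)
    r0=outline_of("wrist","knob_grip")
    print(len(r0), r0[0]["centre"] if r0 else 0)
print(proj(c,.554*X-.104*Y+.068*Z))
E
```

```text
[ 0.5306 -0.196   0.247 ] 0.5553441412466568 -0.1077150401174899
knob_grip [320.3 209.6] 0.75 [ 0.528  -0.1946  0.068 ] uv 0.5525018144622413 -0.10672949596766838
2 [319.5, 207.9]
[321.5556 206.0986]
```

View pics/w9.png

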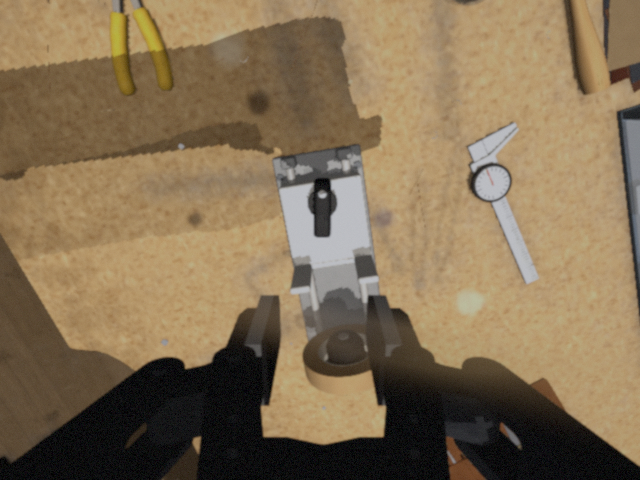

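The knob bar stands upright in the picture at column 322, rows 180-236, squarely between the fingers. I'll descend and grip it.

>>> carry_out:
  rows: "-1 2.5 -50 0;0 0 -50 0;0 0 -50 0;0 0 -30 0;0 0 -17 0;0 0 0 0;0 0 0 0"

```text
t: 21.88
eef_pos: [0.5309, -0.1937, 0.0514]
tool_rot: [0.001, 0.816, 0.578, 0.001]
contact_force: [-0.6, 0.4, -0.1]
gripper_width: 0.399
grasp_force: 0.0
```

>>> carry_out:
  rows: "0 0 0 0;0 0 0 0;0 0 0 0;0 0 0 0;0 0 0 0"
  claw: 0
  force: 40

```text
t: 22.5
eef_pos: [0.5308, -0.1938, 0.0524]
tool_rot: [0.001, 0.816, 0.578, 0.001]
contact_force: [-3.3, 1.5, 10.7]
gripper_width: 0.153
grasp_force: 43.3
```

```bash
python3 - <<'E'
from h import *
np.set_printoptions(precision=4,suppress=True)
o=get_obs();t=o["eef_pos"];print(o["t"],t,X@t,Y@t,o["tool_rot"],o["contact_force"],o["torque"],o["gripper_width"])
E
```

```text
22.5 [ 0.5308 -0.1938  0.0524] 0.5550970641061949 -0.10549677618008328 [0.0012 0.8162 0.5778 0.0006] [-3.3395  1.5071 10.6613] [0.2332 0.6865 0.0567] 0.15332101621874336
```

>>> carry_out:
  rows: "0 0 2 0;-1.6 -9.9 0 0;-1.6 -9.9 0 0;-1.6 -9.9 0 0;-1.6 -9.9 0 0;-1.6 -9.9 0 0;-1.6 -9.9 0 0;0 0 0 0;0 0 0 0;0 0 0 0"

```text
t: 23.75
eef_pos: [0.5206, -0.255, 0.0525]
tool_rot: [0.001, 0.816, 0.577, -0.0]
contact_force: [4.0, -2.2, -0.2]
gripper_width: 0.15
grasp_force: 43.6
```

>>> carry_out:
  rows: "-0.5 -3 0 0;-0.5 -3 0 0;-0.5 -3 0 0;0 0 0 0;0 0 0 0"

```text
t: 24.38
eef_pos: [0.5193, -0.2626, 0.0525]
tool_rot: [0.001, 0.816, 0.578, 0.0]
contact_force: [5.1, 0.1, 0.2]
gripper_width: 0.153
grasp_force: 43.8
```

```bash
python3 - <<'E'
from h import *
np.set_printoptions(precision=4,suppress=True)
o=get_obs();t=o["eef_pos"];print(o["t"],t,X@t,Y@t,o["tool_rot"],o["contact_force"],o["torque"],o["gripper_width"])
E
```

```text
24.375 [ 0.5193 -0.2626  0.0525] 0.5549428289279695 -0.1751729095852762 [0.0007 0.8162 0.5778 0.0004] [5.0922 0.1093 0.2048] [ 0.0127 -1.1546 -0.0438] 0.15323491220203928
```

>>> carry_out:
  rows: "0.7 -1.5 0 0;-0.2 -1.5 0 0;0 0 0 0;0 0 0 0;0 0 0 0"

```text
t: 25.0
eef_pos: [0.519, -0.2651, 0.0525]
tool_rot: [0.0, 0.816, 0.578, -0.0]
contact_force: [1.7, 2.0, 4.4]
gripper_width: 0.153
grasp_force: 44.6
```

>>> carry_out:
  rows: "-0.2 -1.5 0 0;-0.2 -1.5 0 0;0 0 0 0;0 0 0 0;0 0 0 0"

```text
t: 25.62
eef_pos: [0.5188, -0.2659, 0.0524]
tool_rot: [-0.001, 0.816, 0.578, 0.0]
contact_force: [2.0, 6.2, 7.3]
gripper_width: 0.155
grasp_force: 45.0
```

>>> carry_out:
  rows: "-0.2 -1.5 0 0;-0.2 -1.5 0 0;0 0 0 0;0 0 0 0;0 0 0 0"

```text
t: 26.25
eef_pos: [0.5188, -0.266, 0.0524]
tool_rot: [-0.002, 0.815, 0.579, 0.001]
contact_force: [3.0, 13.0, 9.1]
gripper_width: 0.16
grasp_force: 45.5
```

```bash
python3 - <<'E'
from h import *
np.set_printoptions(precision=4,suppress=True)
o=get_obs();t=o["eef_pos"];print(o["t"],t,X@t,Y@t,o["contact_force"],o["torque"],o["q"])
s=cam("scene")["img"][150:270,340:500];w=cam("wrist")["img"]
cv2.imwrite("pics/sw10.png",np.hstack([cv2.resize(s,(400,300),interpolation=cv2.INTER_CUBIC),cv2.resize(w,(400,300))]))
E
```

```text
26.25 [ 0.5188 -0.266   0.0524] 0.5549942758759386 -0.178652523594991 [ 2.9722 13.0245  9.0728] [ 2.6549 -0.5221 -0.0824] [ 0.6353  0.5786 -0.3481  1.8921  0.2794  0.7209 -0.2074]
```

View pics/sw10.png

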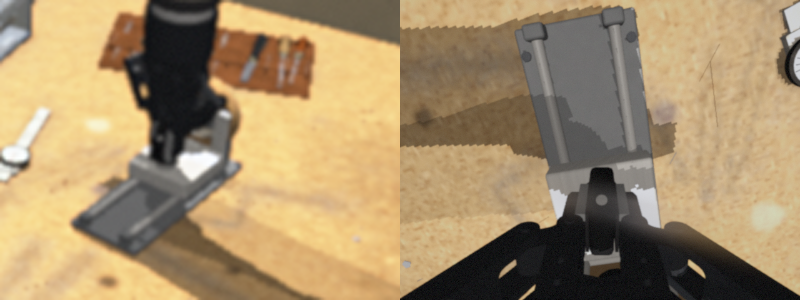

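The keeper is hard against the roll: no movement at 13 N. Now I'll turn the knob clockwise.

>>> carry_out:
  rows: "0 0 0 -10;0 0 0 -10;0 0 0 -10;0 0 0 -10;0 0 0 -10;0 0 0 -10;0 0 0 0;0 0 0 0;0 0 0 0"

```text
t: 27.48
eef_pos: [0.52, -0.2674, 0.0524]
tool_rot: [-0.002, 0.996, 0.094, 0.001]
contact_force: [5.7, 9.7, 4.8]
gripper_width: 0.157
grasp_force: 44.8
```

```bash
python3 - <<'E'
from h import *
np.set_printoptions(precision=4,suppress=True)
o=get_obs();t=o["eef_pos"];q=o["tool_rot"];print(o["t"],t,X@t,Y@t,o["contact_force"],o["torque"],2*np.degrees(np.arctan2(q[2],q[1]))-90)
E
```

```text
27.475 [ 0.52   -0.2674  0.0524] 0.5563286913004577 -0.17983821606600559 [5.7143 9.7447 4.7941] [ 1.8534 -1.2297 -0.093 ] -79.23806798326433
```

>>> carry_out:
  rows: "0 0 0 -8;0 0 0 -3;0 0 0 0;0 0 0 0"

```text
t: 27.98
eef_pos: [0.52, -0.2677, 0.0525]
tool_rot: [-0.001, 1.0, -0.002, 0.001]
contact_force: [5.8, 8.2, 4.4]
gripper_width: 0.154
grasp_force: 44.9
```

```bash
cat > st.py <<'E'
from h import *
np.set_printoptions(precision=4,suppress=True)
o=get_obs();t=o["eef_pos"];q=o["tool_rot"];print(o["t"],t,X@t,Y@t,o["contact_force"],o["torque"],2*np.degrees(np.arctan2(q[2],q[1]))-90)
E
python3 st.py
```

```text
27.975 [ 0.52   -0.2677  0.0525] 0.5564150891948358 -0.18019677095223158 [5.8212 8.1561 4.4446] [ 1.6344 -1.2402  0.2539] -90.18887028487424
```

>>> carry_out:
  rows: "0 0 0 -4;0 0 0 0;0 0 0 0"

```text
t: 28.35
eef_pos: [0.5197, -0.2677, 0.0525]
tool_rot: [-0.001, 0.999, -0.035, 0.0]
contact_force: [4.9, 7.6, 5.5]
gripper_width: 0.154
grasp_force: 63.3
```

```bash
python3 st.py
```

```text
28.35 [ 0.5197 -0.2677  0.0525] 0.5561020293518818 -0.18024210834028523 [4.9497 7.5852 5.5251] [ 1.5882 -1.014   1.0813] -94.03708982545072
```

The moment rises to 1.1 Nm, so the knob is at its stop. I'll release and rise.

>>> carry_out:
  rows: "0 0 0 0;0 0 0 0;0 0 0 0;0 0 0 0"
  claw: 36

```text
t: 28.85
eef_pos: [0.5177, -0.2713, 0.0518]
tool_rot: [0.0, 0.999, -0.039, -0.001]
contact_force: [0.2, -0.4, 0.1]
gripper_width: 0.422
grasp_force: 0.0
```

>>> carry_out:
  rows: "0 0 20 0;0 0 40 0;0 0 50 0;0 40 50 0;0 40 40 0;0 40 0 0;0 0 0 0;0 0 0 0;0 0 0 0;0 0 0 0"

```text
t: 30.1
eef_pos: [0.5181, -0.1529, 0.2505]
tool_rot: [0.0, 0.999, -0.039, -0.0]
contact_force: [-0.5, 0.3, 0.8]
gripper_width: 0.425
grasp_force: 0.0
```

```bash
python3 - <<'E'
from h import *
np.set_printoptions(precision=4,suppress=True)
o=get_obs();t=o["eef_pos"];print(o["t"],t,o["contact_force"])
s=cam("scene")["img"][150:270,340:500];w=cam("wrist")["img"][60:300,240:560]
cv2.imwrite("pics/sw11.png",np.hstack([cv2.resize(s,(400,300),interpolation=cv2.INTER_CUBIC),cv2.resize(w,(400,300))]))
E
```

```text
30.1 [ 0.5181 -0.1529  0.2505] [-0.4919  0.2979  0.762 ]
```

View pics/sw11.png

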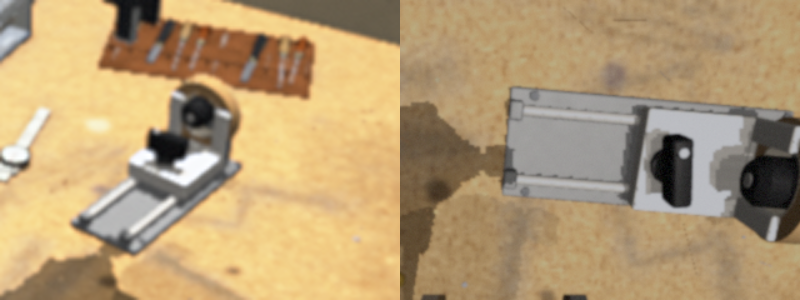

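The final pictures show the roll flat between the keeper and the cheek. The knob bar stands about 80° to the rails and the gripper is clear.

```bash
python3 -c "
from station import *
print(hand_in())"
```

```text
the job is handed in; nothing more can be done
None
```

The brown tape roll is on the hub, held flat between the keeper and the cheek with the knob turned to its stop; the stone wheel was left in the rack, the jar was never approached, and the job was handed in at about 30 s; on the first try the fingertips hit the hub's end (about 80 N sideways, 89 N in all at the wrist), so I backed off and redid the approach from higher.

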